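# Draw the dropped flask ring out from under the tap guard

### The arm

A 6-joint arm with a two-finger parallel gripper is mounted at the origin on the work surface. World frame = base frame: x ahead of the robot, y to its left, z up, the work surface at z = 0. Lengths are in mm, angles in degrees, forces in N, time in s.
With the tool pointing down it reaches from about 300 to 850 mm from the base axis. Payload 4.2 kg.
Tool frame: the origin (TCP) lies midway between the tips of the shut fingers; the grasp point (between the pads) lies 19 mm behind it (env.grip_depth is the distance from the TCP to the grasp point, in mm); z points along the fingers, y is the line along which they close (so a half turn about z gives the same grasp; the last joint's range is limited). The gripper opens to 91 mm and grips with 3 to 60 N. Pads are 32 mm wide; open, the fingers measure 118 mm over their backs; the gripper's body (76 mm by 178 mm) begins 60 mm behind the grasp point.
Start: joints at [-1.146, 18.312, 89.639, -0, 72.044, -1.146], TCP at [575.016, 0, 213.976] pointing down, gripper open.
Joint ranges: [-177.97, 177.97], [-48.28, 115.42], [12.27, 149.76], [-77.06, 257.06], [2.81, 150.46], [-146.56, 146.56]. Speed limits (degrees/s): [147.25, 147.25, 180, 180, 180, 180].

### API

Orientations are given as [roll, pitch, yaw] about the fixed x, y, z axes, in that order (R = Rz(yaw) Ry(pitch) Rx(roll)).
In Python, from workcell import env, eyes gives the robot as it stands.
- The arm moves only by the tool send_rows, never from a script. Its argument "motion" is a list of rows, each a list of 7 numbers: the shift along the world's x, y, z normalised to -1 to 1, where 1 is 0.5 m, then the turn, a rotation vector about the world's x, y, z normalised to -1 to 1, where 1 is 60 degrees, then the opening, from -1 (shut) to 1 (fully open). A call has 1 to 20 rows; each row is the pose to reach, as a shift and turn from the pose commanded when the call began; what a row does not reach only later rows make up. A row lasts 1/8 s, in which the tool goes at most 62.5 mm and 10.7 degrees, less where a joint would pass 70% of its speed; a pose out of reach is approached as far as the arm can. A call with a number of a shift or a turn outside -1 to 1 is refused whole. A call with a gripper value outside its range is refused whole. The fingers move at their own pace and stop on an object; "squeeze" is the grip in N (left out, the last holds). Time passes only in rows, so rows that repeat a pose let the fingers close. It gives the time, the measured TCP pose, the force, the opening and the grip force at its end, in the units of the state.
- env.state(): the state, without advancing time (a new reading comes with each control period).
- eyes.grab_frame(name): name is "scene" or "side" or "wrist"; returns a dict with "pixels" (480x640x3 uint8, red, green, blue), "depth" (480x640 float32, mm along the optical axis (not along the pixel's ray), 0 where there is no reading), "fx", "fy", "cx", "cy" (pixels), "R" (3x3) and "t" (3): a world point X has camera coordinates R X + t; the wrist camera has in their place "T_tool_cam" (4x4, takes a point from camera to tool coordinates, whose origin is the TCP and whose axes are the flange's). Camera axes: x right, y down, z forward; pixel columns grow to the right and rows downward; lengths in mm; the calibration is good to about 2 mm. A picture is of the moment at which its call begins: read the wrist's pose just before it.
- env.job_done(): hands the job in; it is judged then, once.
The state is a dict: "time_s": time; "qpos": joint angles; "qvel": joint speeds; "effort": joint torques, N m; "ee_pos": TCP position; "ee_rot": TCP orientation; "force": force on the tool from outside, world axes, zero at the start; "torque": the same for the moment, N m; "gripper_width": finger opening in mm; "gripper_force": force on a finger pad.
Only numpy, scipy, OpenCV 4.12 (cv2) and the standard library are available. Lean on these libraries where they do the work, as an engineer would, in place of code of your own. Each camera call takes 0.05 s, during which the arm holds its last target. There are 200 camera calls.

### The job

A steel flask-weight ring has slid under the fixed wire guard over the gas tap. Take the hooked rod by its black grip, reach in through the guard's open side, hook the ring (not the solid disc, which must stay where it lies) and draw it out until all of it lies flat on the bench in front of the guard. Then unhook the rod and lay it on the bench in front of the guard, clear of the ring.

Things in the scene. Friction and masses are not known exactly. Their poses are not given: they have to be found in the camera images.
- rod_grip (a point): centre of the hooked rod's black grip, a flat-sided block 90 mm long (x), 24 wide (y), 44 high, standing on the bench: this point is 22 mm up. Grasp across the 24 mm from above. x points along the rod to the hook, z up. An 8 mm steel rod, axis 30 mm above the bench, leaves the +x end and turns straight down 240 mm from this point. Rigid, 0.25 kg, centre of mass about 15 mm hookward of this point
- hook_tip (a point): lowest point of the rod's down-turned end (8 mm thick, round), 240 mm along x from rod_grip and 19 mm below it: 3 mm above the bench while the grip stands on the bench.
- ring_center (a point): centre of the dropped dark steel ring, lying flat: outer diameter 70 mm, hole diameter 46 mm, 14 mm high (this point 7 mm above the bench), about 0.22 kg. It is loose, slides on the bench, and starts under the guard.
- disc: solid dark steel disc without a hole, 70 mm in diameter and 14 mm high, loose, lying beside the ring under the guard, 110 mm or more between centres; leave it alone. Origin at the centre of its underside.
- guard: fixed steel-wire guard; origin on the bench under it, z up. 12 mm posts (feet 28 mm) at x = +-150 mm, y = -100 and +120 mm. Wire roof, underside 106 mm above the bench; wires close sides and back. The side at y = -100 mm is open over its full width and height: the way in. A fixed gas tap 40 mm wide, 70 mm high stands at x = 0, y = 60 to 106. The bench before the open side is clear but for the rod
Things that resemble listed ones, but are neither listed nor needed, are in the scene too. Leave any green or pink look-alike of the part that bears ring_center alone.

How it is judged (in metres and radians):
On the way:
1. the hooked rod drags the ring while it is still under the guard (contact force between ring and rod above 0.1 N and distance of ring_center from where it was at the start of the episode above 0.02 m and y of ring_center in the frame of guard above -0.1 m).
At the end, for the whole second after the job is handed in: Ring flat and still on the bench in front of the guard, its centre 134-400 mm before the guard's origin and within 280 mm of its middle line; rod still on the bench, grip centre under 32 mm, hook outside the guard, off the ring, tip over 40 mm from its centre; disc within 25 mm of its start (y of ring_center in the frame of guard between -0.4 and -0.134 m and x of ring_center in the frame of guard between -0.28 and 0.28 m and height (world z) of ring_center between 0 and 0.012 m and angle between ring_center's own z axis and vertical below 0.15 rad and linear speed of each of ring, rod below 0.02 m/s and y of hook_tip in the frame of guard below -0.1 m and horizontal distance between hook_tip and ring_center above 0.04 m and contact force between rod and ring below 0.05 N and height (world z) of rod_grip between 0 and 0.032 m and distance of disc from where it was at the start of the episode below 0.025 m); the robot touches nothing.
It fails at once if the solid disc is shifted more than 25 mm (distance of disc from where it was at the start of the episode above 0.025 m).
It also fails if it takes over 48 s, if anything falls off the work surface, if the arm or the gripper's body presses on something with over 40 N, if the wrist force passes 120 N, or if a joint passes its speed limit or range.

## Working session

There is one attempt and no reset: what is moved stays moved. The work goes in short steps, Python scripts to look and compute and a tool call to move; the robot and the scene stay as the last step left them, time stands still between calls to the robot, and variables do not carry over. Pictures are saved under pics/ and viewed, at most 10 in all, crops included, and the job is handed in when it is done.

Besides the shell and the picture viewer there is one more tool, called after "Emit:" as name(argument=value, ...) on one line, values as JSON. send_rows: Moves the arm, as the interface text tells. Its arguments: {"type":"object","properties":{"motion":{"type":"array"},"squeeze":{"type":"number"}},"required":["motion"]}

```bash
mkdir -p pics; ls; cat > h.py <<'E'
import numpy as np, cv2
from workcell import env, eyes
def cast(f,u,v,z):
    d=np.array([(u-f['cx'])/f['fx'],(v-f['cy'])/f['fy'],1.]); R=np.array(f['R']);t=np.array(f['t'])
    c=-R.T@t; w=R.T@d; return c+w*(z-c[2])/w[2]
def cloud(f):
    v,u=np.mgrid[:480,:640]; D=f['depth'].astype(float)
    P=np.stack([(u-f['cx'])/f['fx']*D,(v-f['cy'])/f['fy']*D,D],-1)
    return (P-np.array(f['t']))@np.array(f['R'])
def grab(n,name=None):
    f=eyes.grab_frame(n)
    if name: cv2.imwrite(f'pics/{name}.png',f['pixels'][...,::-1])
    return f
E
python3 - <<'E'
from h import *
import pickle
for n in('scene','side'):
    f=grab(n,n); pickle.dump({k:np.array(v) for k,v in f.items()},open(n+'.pkl','wb'))
    print(n,f['fx'],np.round(-np.array(f['R']).T@np.array(f['t'])),np.array(f['R'])[2])
E
```

```text
pics
scene 526.642651980093 [1518.   24.  736.] [-0.81025673  0.0205687  -0.58571405]
side 490.90725535277056 [ 512. -811.  843.] [ 0.0855604  0.7340848 -0.673646 ]
```

View pics/scene.png

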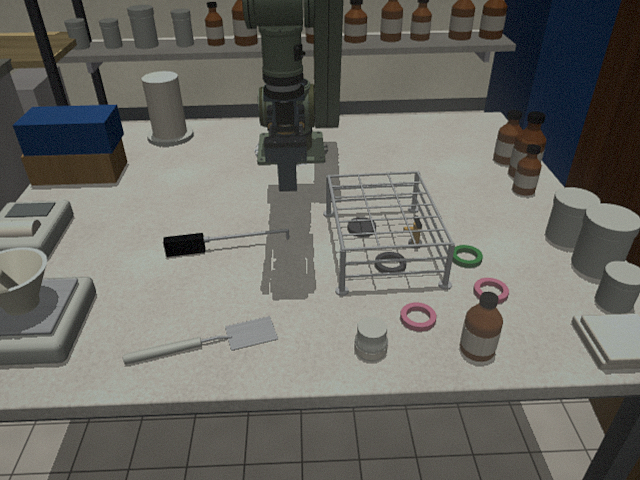

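View pics/side.png

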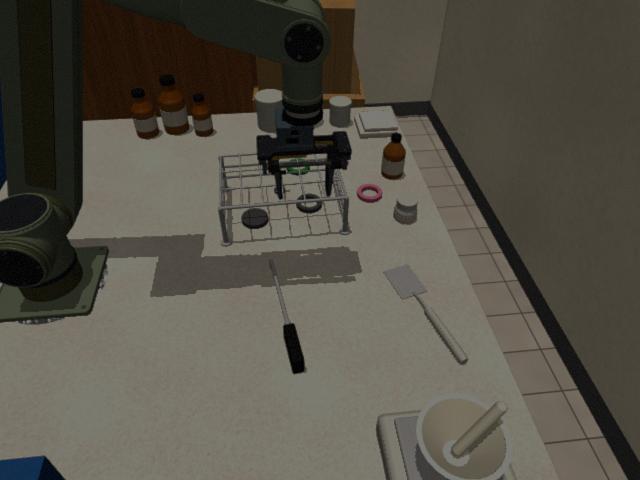

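The scene view shows the rod grip at about (185,244) with its hook at (288,235). The ring is at (390,262) and the disc at (361,226), and the front guard posts stand at about (330,215) and (342,288). In the side view the ring is at (309,203), the disc at (255,218), the front post feet at (227,242) and (346,231), the grip at (293,348) and the hook at (272,263).

```bash
cat > m.py <<'E'
from h import *
import pickle
def load(n): return pickle.load(open(n+'.pkl','rb'))
S={n:load(n) for n in('scene','side')}
rois={'scene':{'ring':(370,248,412,276,14),'disc':(343,212,380,238,14),'grip':(155,228,212,262,44)},
 'side':{'ring':(292,190,328,213,14),'disc':(238,205,272,229,14),'grip':(278,318,310,376,44)}}
for n,f in S.items():
    g=cv2.cvtColor(f['pixels'],cv2.COLOR_RGB2GRAY); C=cloud(f)
    for k,(a,b,c,d,z) in rois[n].items():
        sub=g[b:d,a:c]; th=70 if k!='grip' else 50
        m=(sub<th)
        zz=C[b:d,a:c,2]; 
        mm=m&(abs(zz-z)<6)
        P=np.stack([cast(f,u+a,v+b,z) for v,u in np.argwhere(mm)]) if mm.sum() else np.zeros((1,3))
        (cx,cy),(w,h),an=cv2.minAreaRect(P[:,:2].astype(np.float32))
        print(n,k,m.sum(),mm.sum(),np.median(zz[m]),'rect',np.round([cx,cy,w,h,an],1),'circ',[np.round(x,1) for x in cv2.minEnclosingCircle(P[:,:2].astype(np.float32))],'mean',P.mean(0).round(1))
f=S['side'];print('posts side',[cast(f,u,v,0).round() for u,v in((227,242),(346,231))],'hook',cast(f,272,263,30).round())
f=S['scene'];print('posts scene',[cast(f,u,v,0).round() for u,v in((342,289),(447,284))],'hook',cast(f,288,233,30).round())
# roof wires cloud
for n,f in S.items():
    C=cloud(f).reshape(-1,3); q=C[(abs(C[:,2]-109)<8)&(C[:,1]>20)&(C[:,1]<500)&(C[:,0]>350)&(C[:,0]<850)]
    print(n,len(q),'roof', np.percentile(q,[1,99],axis=0).round(), cv2.minAreaRect(q[:,:2].astype(np.float32)))
    q=C[(C[:,2]>22)&(C[:,2]<38)&(C[:,1]>-260)&(C[:,1]<80)&(C[:,0]>350)&(C[:,0]<750)]
    print('rod',len(q),np.percentile(q,[1,99],axis=0).round(),cv2.fitLine(q[:,:2].astype(np.float32),2,0,.01,.01).ravel())
crop=S['side']['pixels'][140:290,200:370,::-1]; cv2.imwrite('pics/c1.png',cv2.resize(crop,None,fx=4.5,fy=4))
crop=S['scene']['pixels'][160:300,260:470,::-1]; cv2.imwrite('pics/c2.png',cv2.resize(crop,None,fx=3.8,fy=3.8))
E
python3 m.py
```

```text
scene ring 203 125 9.445728963856627 rect [609.8 215.6  66.3  67.8  86.8] circ [array([610.6, 216. ]), np.float64(35.8)] mean [612.7 216.6  14. ]
scene disc 151 97 10.588802838080184 rect [463.8 169.6  65.7  60.5  86.6] circ [array([466.2, 169.3]), np.float64(35.1)] mean [466.1 167.9  14. ]
scene grip 776 248 28.470869949305353 rect [ 536.7 -245.5   26.9   85.3    8.6] circ [array([ 536.1, -245.8]), np.float64(43.4)] mean [ 536.4 -246.3   44. ]
side ring 306 177 11.94578446756649 rect [602.2 213.1  68.2  70.3  27.9] circ [array([603.5, 211.4]), np.float64(37.3)] mean [603.  209.7  14. ]
side disc 483 385 12.774483191253378 rect [458.5 165.6  72.7  64.8  88.1] circ [array([458.3, 165.5]), np.float64(37.1)] mean [458.1 164.7  14. ]
side grip 648 478 42.61439196473465 rect [ 528.8 -253.2   23.8   93.8    8.2] circ [array([ 529.7, -253.1]), np.float64(46.9)] mean [ 528.8 -253.8   44. ]
posts side [array([388.,  93.,   0.]), array([689., 102.,   0.])] hook [497. -21.  30.]
posts scene [array([680., 105.,   0.]), array([677., 329.,   0.])] hook [511.  -8.  30.]
scene 2186 roof [[379.  92. 103.]
 [688. 323. 113.]] ((614.1728515625, 211.15988159179688), (477.2549743652344, 230.6779327392578), 2.0297188758850098)
rod 466 [[ 493. -258.   22.]
 [ 544.  -11.   38.]] [ 1.8944302e-01 -9.8189169e-01  5.2020825e+02 -1.5015060e+02]
side 1307 roof [[376.  89. 103.]
 [845. 331. 115.]] ((614.6666870117188, 213.19155883789062), (480.9502868652344, 242.3292694091797), 2.986266851425171)
rod 268 [[ 492. -251.   26.]
 [ 525.  -13.   37.]] [ 1.2247770e-01 -9.9247128e-01  5.0867603e+02 -1.1849490e+02]
```

```bash
python3 m.py >/dev/null; ls pics
```

```text
c1.png
c2.png
scene.png
side.png
```

View pics/c2.png

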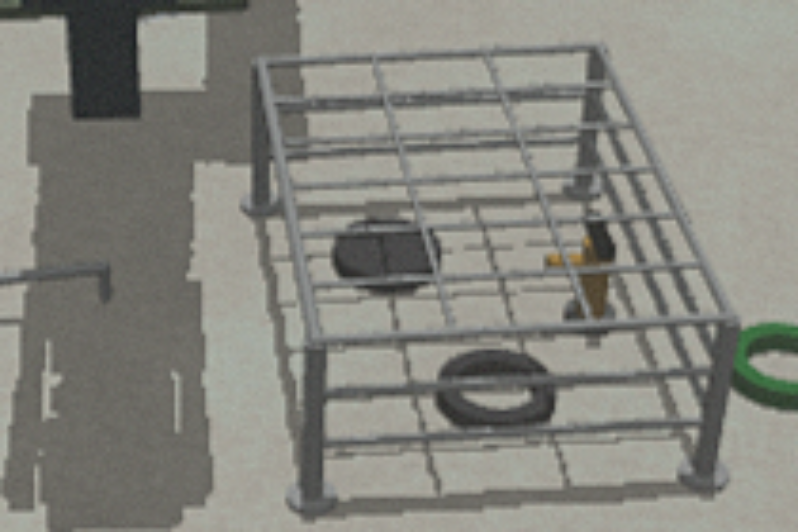

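Emit:
send_rows(motion=[[-0.09,-0.494,-0.1,0,0,0.14,0.2],[-0.09,-0.494,-0.1,0,0,0.14,0.2],[-0.09,-0.494,-0.1,0,0,0.14,0.2],[-0.09,-0.494,-0.1,0,0,0.14,0.2],[-0.09,-0.494,-0.1,0,0,0.14,0.2],[-0.09,-0.494,-0.1,0,0,0.14,0.2],[-0.09,-0.494,-0.1,0,0,0.14,0.2]])

```text
time_s: 0.98
ee_pos: [530.5, -245.7, 164.2]
ee_rot: [180.0, -0.0, 98.5]
force: [-0.1, 0.0, 0.3]
gripper_width: 54.7
gripper_force: 0.0
```

```bash
cat > w.py <<'E'
from h import *
from scipy.spatial.transform import Rotation as Ro
def wrist(name=None):
    s=env.state(); f=dict(grab('wrist',name)); T=np.array(f['T_tool_cam'])
    W=np.eye(4); W[:3,:3]=Ro.from_euler('xyz',s['ee_rot'],degrees=True).as_matrix(); W[:3,3]=s['ee_pos']
    M=np.linalg.inv(W@T); f['R']=M[:3,:3]; f['t']=M[:3,3]; return s,f
E
python3 - <<'E'
from w import *
s,f=wrist('w1'); print(s['time_s'],s['ee_pos'],s['ee_rot'],s['gripper_width'])
C=cloud(f); g=cv2.cvtColor(f['pixels'],cv2.COLOR_RGB2GRAY)
m=(g<60)&(abs(C[...,2]-44)<4)&(f['depth']>0)&(abs(C[...,0]-530)<60)&(abs(C[...,1]+247)<80)
q=C[m][:,:2].astype(np.float32); print(m.sum(),cv2.minAreaRect(q),C[m][:,2].mean())
m=(abs(C[...,2]-30)<7)&(C[...,1]>-190)&(C[...,1]<30)&(abs(C[...,0]-515)<40); q=C[m][:,:2].astype(np.float32)
print('rod',m.sum(), cv2.fitLine(q,2,0,.01,.01).ravel() if m.sum()>5 else 0, q[:,1].max() if m.sum() else 0)
E
```

```text
0.975 [ 530.47473414 -245.68051182  164.22847072] [ 1.79970122e+02 -1.67484560e-02  9.84879584e+01] 54.6847477004637
2544 ((530.0629272460938, -245.9142303466797), (22.539947509765625, 87.38809204101562), 8.954153060913086) 43.78317228490409
rod 1618 [ 1.4238106e-01 -9.8981190e-01  5.1192139e+02 -1.2290725e+02] -62.507458
```

View pics/w1.png

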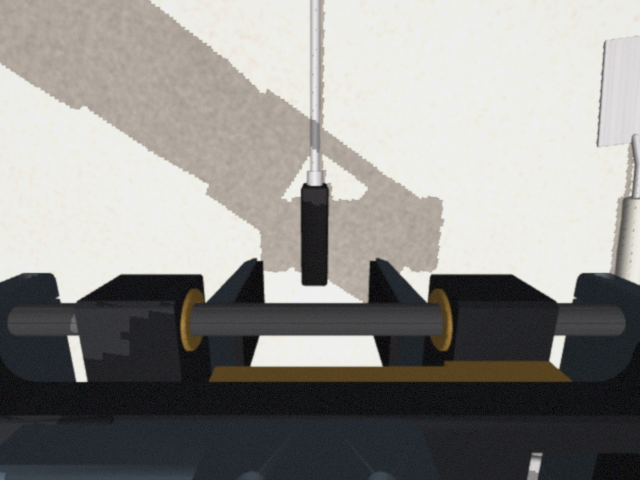

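The wrist view shows the grip at (314,234), between the open fingers and lined up with them. The measured centre is (530,-246) and the yaw is about 98.4°. I'll descend and grasp.

Emit:
send_rows(motion=[[0,0,-0.1,0,0,0,0.2],[0,0,-0.2,0,0,0,0.2],[0,0,-0.27,0,0,0,0.2],[0,0,-0.306,0,0,0,0.2],[0,0,-0.306,0,0,0,0.2],[0,0,-0.306,0,0,0,-1],[0,0,-0.306,0,0,0,-1],[0,0,-0.306,0,0,0,-1],[0,0,-0.306,0,0,0,-1],[0,0,-0.306,0,0,0,-1],[0,0,-0.306,0,0,0,-1]], squeeze=30)

```text
time_s: 2.4
ee_pos: [530.0, -247.2, 11.7]
ee_rot: [180.0, 0.0, 98.4]
force: [-1.6, 0.1, 5.2]
gripper_width: 24.1
gripper_force: 30.0
```

Emit:
send_rows(motion=[[0,0,0.03,0,0,0,-1],[0,0,0.056,0,0,0,-1],[0.08,0.04,0.056,0,0,0,-1],[0.16,0.08,0.056,0,0,0,-1],[0.218,0.12,0.056,0,0,0,-1],[0.218,0.12,0.056,0,0,0,-1],[0.218,0.12,0.056,0,0,0,-1]])

```text
time_s: 3.28
ee_pos: [638.4, -187.0, 39.0]
ee_rot: [-179.9, -0.0, 98.4]
force: [0.6, 0.7, -2.6]
gripper_width: 23.9
gripper_force: 30.0
```

```bash
python3 - <<'E'
from w import *
s,f=wrist('w2'); print(s['time_s'],s['ee_pos'],s['ee_rot'],s['gripper_width'],s['force'])
C=cloud(f); g=cv2.cvtColor(f['pixels'],cv2.COLOR_RGB2GRAY)
Z=C[...,2]
m=(abs(Z-58)<10)&(C[...,1]>-100)&(C[...,1]<70)&(abs(C[...,0]-615)<30); q=C[m][:,:2].astype(np.float32)
print('rod',m.sum(),cv2.fitLine(q,2,0,.01,.01).ravel(),q[:,1].max(),np.median(Z[m]))
m=(g<95)&(abs(Z-13)<5)&(abs(C[...,0]-605)<60)&(abs(C[...,1]-215)<60); q=C[m][:,:2].astype(np.float32)
print('ring',m.sum(),cv2.minEnclosingCircle(q) if m.sum()>5 else 0)
for n in('side','scene'):
    f=grab(n,n+'2'); 
    c=f['pixels'][130:300,190:390,::-1] if n=='side' else f['pixels'][160:320,230:460,::-1]
    cv2.imwrite(f'pics/{n}2c.png',cv2.resize(c,None,fx=3.4,fy=3.4))
E
```

```text
3.275 [ 638.3587804  -187.03284534   38.99503348] [-1.79943406e+02 -5.78498666e-03  9.84213062e+01] 23.916089385074145 [ 0.58273913  0.65286605 -2.58903408]
rod 2137 [ 1.5035656e-01 -9.8863184e-01  6.2349066e+02 -8.0764610e+01] -61.5621 60.569337249420585
ring 0 0
```

View pics/w2.png

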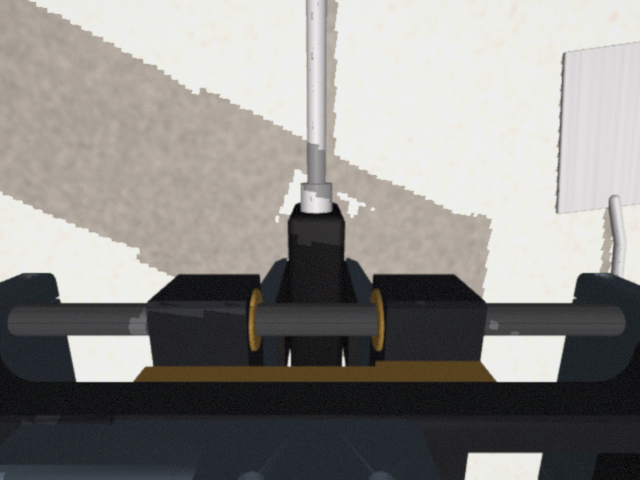

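View pics/scene2c.png

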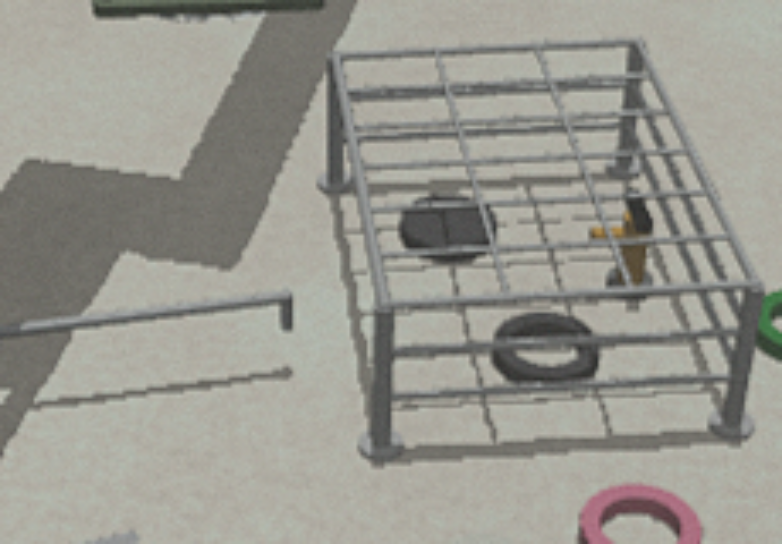

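The scene crop shows the hook tip at about (288,325) in front of the guard, raised, with its shadow below. The ring is undisturbed at about (546,348) and the way in is clear. I'll go in above the ring.

Emit:
send_rows(motion=[[0.002,0.1,0,0,0,0,-1],[0.002,0.2,0,0,0,0,-1],[0.002,0.29,0,0,0,0,-1],[0.002,0.324,0,0,0,0,-1],[0.002,0.324,0,0,0,0,-1],[0.002,0.324,0,0,0,0,-1]])

```text
time_s: 4.18
ee_pos: [640.0, -26.6, 39.1]
ee_rot: [180.0, 0.0, 98.3]
force: [0.2, 0.6, -3.4]
gripper_width: 24.2
gripper_force: 30.0
```

```bash
python3 - <<'E'
from w import *
s=env.state(); print(s['time_s'],s['ee_pos'],s['force'])
a=grab('side'); b=grab('scene')
for n,f in(('side',a),('scene',b)):
    P=np.array([[603.3,213,30],[603.3,213,14],[604,216,14]])@np.array(f['R']).T+f['t']
    print(n,[(round(f['fx']*p[0]/p[2]+f['cx'],1),round(f['fy']*p[1]/p[2]+f['cy'],1)) for p in P])
c=cv2.resize(a['pixels'][160:230,265:355,::-1],None,fx=6,fy=6)
d=cv2.resize(b['pixels'][220:290,345:435,::-1],None,fx=6,fy=6)
cv2.imwrite('pics/c3.png',cv2.resize(np.hstack([c,d]),(800,311)))
E
```

```text
4.175 [640.0309086  -26.56946517  39.05765247] [ 0.19410122  0.63238597 -3.43430055]
side [(np.float64(308.4), np.float64(197.1)), (np.float64(308.4), np.float64(201.8)), (np.float64(308.6), np.float64(201.0))]
scene [(np.float64(388.5), np.float64(253.8)), (np.float64(388.0), np.float64(259.5)), (np.float64(389.4), np.float64(259.7))]
```

View pics/c3.png

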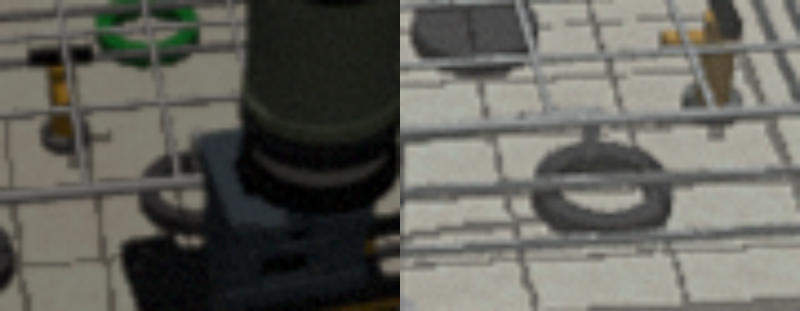

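In the right half (scene camera) the hook's end comes down at about (591,140), over the ring at (601,186). This matches the projected hole centre, with the hook about 4 mm to the front of it. I'll lower it.

Emit:
send_rows(motion=[[0,0,-0.015,0,0,0,-1],[0,0,-0.03,0,0,0,-1],[0,0,-0.042,0,0,0,-1],[0,0,-0.052,0,0,0,-1],[0,0,-0.053,0,0,0,-1]])

```text
time_s: 4.9
ee_pos: [640.0, -24.9, 12.1]
ee_rot: [-180.0, -0.0, 98.4]
force: [-0.1, 0.4, -2.4]
gripper_width: 23.8
gripper_force: 30.0
```

Emit:
send_rows(motion=[[0,-0.02,0,0,0,0,-1],[0,-0.04,0,0,0,0,-1],[0,-0.06,0,0,0,0,-1],[0,-0.08,0,0,0,0,-1],[0,-0.1,0,0,0,0,-1],[0,-0.12,0,0,0,0,-1],[0,-0.14,0,0,0,0,-1]])

```text
time_s: 5.78
ee_pos: [640.0, -95.6, 12.5]
ee_rot: [180.0, -0.0, 98.4]
force: [0.5, 2.0, -2.4]
gripper_width: 23.9
gripper_force: 30.0
```

```bash
python3 - <<'E'
from w import *
b=grab('scene','s4'); C=cloud(b); g=cv2.cvtColor(b['pixels'],cv2.COLOR_RGB2GRAY)
m=(g<70)&(abs(C[...,2]-11)<6)&(abs(C[...,0]-605)<70)&(C[...,1]>70)&(C[...,1]<270)
q=C[m][:,:2].astype(np.float32); print(m.sum(),q.mean(0),cv2.minEnclosingCircle(q))
cv2.imwrite('pics/s4c.png',cv2.resize(b['pixels'][200:300,300:450,::-1],None,fx=4,fy=4))
E
```

```text
139 [610.77875 159.78595] ((605.7401123046875, 158.84722900390625), 35.78946304321289)
```

View pics/s4c.png

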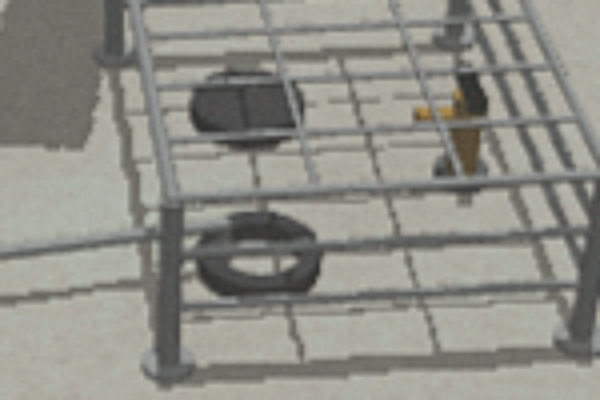

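The ring is hooked and moving: it is at about (260,255) in the crop, world y ≈ 160, and the disc has not moved. I'll keep pulling it out.

Emit:
send_rows(motion=[[0,-0.02,0,0,0,0,-1],[0,-0.04,0,0,0,0,-1],[0,-0.06,0,0,0,0,-1],[0,-0.08,0,0,0,0,-1],[0,-0.1,0,0,0,0,-1],[0,-0.12,0,0,0,0,-1],[0,-0.14,0,0,0,0,-1],[0,-0.16,0,0,0,0,-1],[0,-0.18,0,0,0,0,-1],[0,-0.2,0,0,0,0,-1],[0,-0.22,0,0,0,0,-1],[0,-0.24,0,0,0,0,-1],[0,-0.26,0,0,0,0,-1],[0,-0.28,0,0,0,0,-1],[0,-0.29,0,0,0,0,-1],[0,-0.3,0,0,0,0,-1],[0,-0.3,0,0,0,0,-1],[0,-0.285,0,0,0,0,-1],[0,-0.28,0,0,0,0,-1]])

```text
time_s: 8.2
ee_pos: [640.0, -234.2, 12.5]
ee_rot: [-180.0, -0.0, 98.4]
force: [-0.7, 0.1, -1.9]
gripper_width: 23.8
gripper_force: 30.0
```

```bash
cat > r.py <<'E'
from w import *
for n in ('scene','side'):
    b=grab(n,n+'5'); C=cloud(b); g=cv2.cvtColor(b['pixels'],cv2.COLOR_RGB2GRAY)
    m=(g<75)&(abs(C[...,2]-12)<4)&(abs(C[...,0]-605)<80)&(C[...,1]>-60)&(C[...,1]<90)
    m=cv2.morphologyEx(m.astype(np.uint8),cv2.MORPH_OPEN,np.ones((2,2)))>0
    q=C[m][:,:2].astype(np.float32); print(n,m.sum(),q.mean(0) if m.sum() else 0,cv2.minEnclosingCircle(q) if m.sum() else 0)
E
python3 r.py
```

```text
scene 75 [620.663      -1.6176443] ((611.8275756835938, 8.89136028289795), 31.537212371826172)
side 260 [605.0307      -0.74696195] ((562.2822265625, -387.318359375), 427.0409240722656)
```

Emit:
send_rows(motion=[[0,0,0.015,0,0,0,-1],[0,0,0.03,0,0,0,-1],[0,0,0.045,0,0,0,-1],[0,0,0.06,0,0,0,-1],[0,0,0.06,0,0,0,-1],[-0.07,0,0.06,0,0,0,-1],[-0.14,0,0.06,0,0,0,-1],[-0.21,0,0.06,0,0,0,-1],[-0.24,0,0.06,0,0,0,-1],[-0.24,0,0.06,0,0,0,-1],[-0.24,0,0.06,0,0,0,-1]])

```text
time_s: 9.68
ee_pos: [521.8, -235.4, 42.8]
ee_rot: [179.9, 0.1, 98.4]
force: [-0.6, 0.1, -1.9]
gripper_width: 23.4
gripper_force: 30.0
```

```bash
python3 r.py; python3 - <<'E'
import cv2,numpy as np
a=cv2.imread('pics/scene5.png')[160:340,150:460]
b=cv2.imread('pics/side5.png')[140:380,180:420]
cv2.imwrite('pics/c6.png',np.hstack([cv2.resize(a,(480,280)),cv2.resize(b,(280,280))]))
E
```

```text
scene 105 [631.09955    4.368845] ((1047.873779296875, 17.536169052124023), 470.4036560058594)
side 251 [608.4718      3.1580336] ((607.4335327148438, 3.5604348182678223), 34.86503601074219)
```

View pics/c6.png

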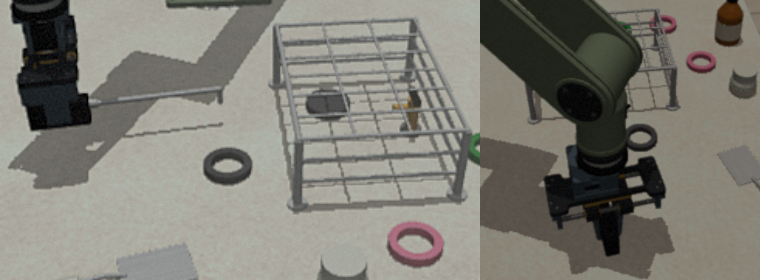

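The left view shows the ring free on the bench at (228,165), in front of the guard. The rod is raised well to one side, with its hook at (221,95). I'll lower the rod, release it and back away.

Emit:
send_rows(motion=[[0,0,-0.03,0,0,0,-1],[0,0,-0.048,0,0,0,-1],[0,0,-0.058,0,0,0,-1],[0,0,-0.062,0,0,0,-1],[0,0,-0.062,0,0,0,-1],[0,0,-0.062,0,0,0,-0.1],[0,0,-0.062,0,0,0,0.2],[0,0,-0.062,0,0,0,0.2],[0,0,-0.062,0,0,0,0.2],[0,0,0.02,0,0,0,0.2],[0,0,0.12,0,0,0,0.2],[0,0,0.24,0,0,0,0.2],[0,0,0.24,0,0,0,0.2],[0,0,0.24,0,0,0,0.2]])

```text
time_s: 11.52
ee_pos: [519.5, -234.8, 162.0]
ee_rot: [-180.0, -0.0, 98.4]
force: [-0.6, 0.9, -1.0]
gripper_width: 54.6
gripper_force: 0.0
```

```bash
python3 - <<'E'
from w import *
s,f=wrist(); print(s['time_s'],s['ee_pos'],s['gripper_width'],s['force'])
C=cloud(f); g=cv2.cvtColor(f['pixels'],cv2.COLOR_RGB2GRAY)
m=(g<60)&(abs(C[...,2]-44)<6)&(abs(C[...,0]-522)<60)&(abs(C[...,1]+235)<80)
q=C[m][:,:2].astype(np.float32); print('grip',m.sum(),cv2.minAreaRect(q),C[m][:,2].mean())
for n in('scene','side'):
    b=grab(n,n+'7')
    C=cloud(b); g=cv2.cvtColor(b['pixels'],cv2.COLOR_RGB2GRAY)
    for k,c in(('ring',(607,4)),('disc',(460,169))):
        m=(g<75)&(abs(C[...,2]-12)<4)&(np.hypot(C[...,0]-c[0],C[...,1]-c[1])<60)
        print(n,k,m.sum(),C[m].mean(0).round(1))
cv2.imwrite('pics/c8.png',np.hstack([cv2.resize(cv2.imread('pics/scene7.png')[160:340,150:460],(480,280)),cv2.resize(cv2.imread('pics/side7.png')[140:380,180:420],(280,280))]))
E
```

```text
11.525 [ 519.48510467 -234.75477438  162.02072567] 54.62085987800603 [-0.63830452  0.93052972 -1.03620599]
grip 2597 ((521.1773681640625, -233.7500457763672), (22.29589080810547, 87.77640533447266), 7.969328880310059) 43.76007781778025
scene ring 218 [608.7   6.4  11. ]
scene disc 119 [463.1 167.   11. ]
side ring 50 [607.1   8.8  12.8]
side disc 78 [438.3 176.7  12.8]
```

View pics/c8.png

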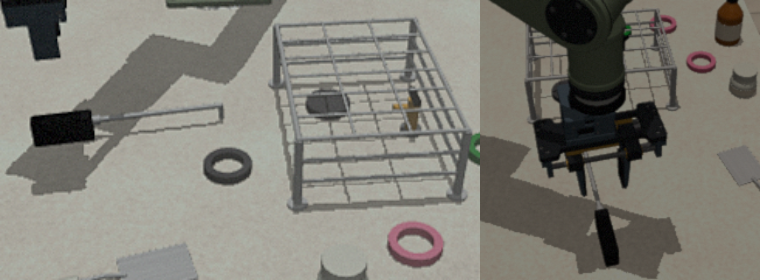

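The rod stands on the bench with its grip top at 44 mm, and its hook at (221,115) is well clear of the ring at (228,165). The disc is still at (327,103), and the gripper is clear of everything. I'll hand in.

```bash
python3 -c "
from workcell import env
print(env.job_done())"
```

```text
the job is handed in; nothing more can be done
None
```

I drew the ring out with the hook and left it flat in front of the guard, laid the rod down clear of it, saw no movement of the disc, and handed the job in at about 12 s; no verdict came back.

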